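# Take the run of a TLC spot with sprung tweezers

### The arm

A 6-joint arm with a two-finger parallel gripper is mounted at the origin on the work surface. World frame = base frame: x ahead of the robot, y to its left, z up, the work surface at z = 0. Lengths are in m, angles in rad, forces in N, time in s.
With the tool pointing down it reaches from about 0.35 to 1 m from the base axis. Payload 7.1 kg.
Tool frame: the origin (TCP) lies between the finger pads; the fingertips stand 22 mm ahead of it and the grasp point (between the pads) lies 3 mm ahead of it; x points along the fingers, y is the direction in which the jaws open and shut, and the axes are right-handed (so a half turn about x gives the same grasp; the last joint's range is limited). The gripper opens to 85 mm and grips with 20 to 120 N. Pads are 22 mm wide; open, the fingers measure 114 mm over their backs; the gripper's body (76 mm by 85 mm) begins 54 mm behind the grasp point. The pads swing forward as they close: fully open they stand 13 mm farther back than shut.
Start: joints at [-1.158, 0.423, 1.63, -0, 1.089, -0.019], TCP at [0.262, -0.568, 0.253] pointing down, gripper open.
Joint ranges: [-3, 3], [-0.9, 2.11], [0.09, 2.58], [-1.31, 4.45], [0.11, 2.69], [-2.54, 2.54]. Speed limits (rad/s): [2.39, 2.39, 3.01, 3.14, 3.14, 3.14].

### API

Orientations are given as a rotation vector (axis times angle).
In Python, from rig import manip gives the robot as it stands. The module is installed in compiled form; this text tells all that it offers. Calls block until the motion is done:
- manip.move_to(position, orientation): joint-space move of the TCP to a pose.
- manip.servo_line(position, orientation=None, rate=0.15): straight line of the TCP; orientation=None keeps the orientation; rate is the mean speed in m/s.
- manip.set_joints(angles): joint-space move.
- manip.command_gripper(opening, f_grip=None): finger opening in m; f_grip is the grip in N (None keeps the last); returns when the fingers have stopped.
- manip.hold(seconds).
- manip.solve_ik(position, orientation): joint angles nearest the present ones, or None.
- manip.camera(name): name is "scene" or "side" or "wrist"; returns a dict with "image" (400x640x3 uint8, red, green, blue), "fx", "fy", "cx", "cy" (pixels), "cam_to_world" (4x4, takes a point from camera to world coordinates); the wrist camera has in their place "mount" (4x4, takes a point from camera to tool coordinates, whose origin is the TCP and whose axes are the tool frame's). Camera axes: x right, y down, z forward; pixel columns grow to the right and rows downward; lengths in m; the calibration is good to about 2 mm. A picture is of the moment at which its call begins: read the wrist's pose just before it. There is no depth.
A pose or a line that the arm cannot do raises manip.IKError and nothing moves.
- manip.sign_off(): hands the job in, once; it reports no verdict.
Readings, each from a call of its own:
- manip.get_time(): time.
- manip.get_joint_positions(): joint angles.
- manip.get_joint_vel(): joint speeds.
- manip.get_tau(): joint torques, N m.
- manip.get_position(): TCP position.
- manip.get_ee_rot(): TCP orientation.
- manip.get_contact_force(): force on the tool from outside, world axes, zero at the start.
- manip.get_torque(): the same for the moment, N m.
- manip.get_width(): finger opening in m.
Only numpy, scipy, OpenCV 4.12 (cv2) and the standard library are available. Lean on these libraries where they do the work, as an engineer would, in place of code of your own. Each camera call takes 0.05 s, during which the arm holds its last target.

### The job

Take off how far the middle spot has run on the developed TLC plate that lies on the light panel: pick up the long pointed sprung tweezers, squeeze them until their two points stand as far apart as the two pencil crosses on the plate (one on the start line, one on the spot), and hold them steady a few millimetres above the plate with one point over each cross. Do not touch the plate, its layer scratches, and leave the other things on the bench where they are. Finish while still holding the tweezers squeezed there: do not put them down or let them open.

Things in the scene. Friction and masses are not known exactly. Their poses are not given: they have to be found in the camera images.
- tweezers: Long pointed bare-steel tweezers, 194 mm, points far apart: two leaf arms on a heel block, lying so that they close level, sideways. Pose is the heel's: origin on the centre line, level with the flat underside (z = 0 all along), between the finger plates; +x to the points (x = 75 mm), +y to the left arm, z up. Arms hinge at x = -105, rear end x = -119 mm. 40 to 80 g. It balances 15 mm behind the origin.
- tweezers_grip (a point): Middle of the grip, on the tweezers' centre line 6 mm above the underside, moving with the heel. Here ribbed finger plates (x -25 to 25 mm, 12 mm tall, 44 mm over their outer faces when free) are pinched across both arms. Closing them by 1 mm closes the points by 1.7 mm; the pinch needs about 5 N at a 32 mm point gap, 12 N at 12 mm; let go, the points spring to 46 mm.
- point_left (a point): Underside of the very end of the left arm's point, inner and outer face 1.6 mm apart about it; it moves with that arm.
- point_right (a point): The same on the right arm's point.
- light_panel: Flat grey light panel with a white top, 84 x 160 mm, 12 mm high, fixed to the bench. Origin: centre of its underside; x across it, y along it.
- tlc_plate: Developed TLC plate, 50 mm (x) x 75 mm (y), 2 mm thick, white silica layer on glass, fixed on the light panel: top face 14 mm above the bench. Origin: centre of its underside; +y is the direction in which the spots ran. A pencil start line crosses it along x near its -y end, the solvent-front line near its +y end; of three lanes of grey spots the middle one, x = 0, is to be measured.
- cross_start (a point): Centre of the pencil cross (7 mm) where the middle lane meets the start line, on the plate's top face.
- cross_spot (a point): Centre of the pencil cross (7 mm) on the middle lane's one large spot, on the plate's top face; 12 to 32 mm from cross_start along the plate's +y.
- spatula: Steel double spatula lying on the bench, 170 mm long, to be left alone.
- short_tweezers: Short blunt steel tweezers, 124 mm long, 20 mm wide, tips 8 mm apart, to be left alone.
- vial_a: Capped glass vial, 28 mm across, 61 mm high, to be left alone.
- vial_b: A like vial, to be left alone.
- sample_jar: Capped glass sample jar, 44 mm across, 66 mm high, to be left alone.
- media_bottle: Capped glass bottle, 86 mm across, 168 mm high, to be left alone.
- tlc_chamber: Lidded glass jar, 84 mm across, 116 mm high, to be left alone.
- tube_rack: White rack of capped tubes, 75 x 150 mm, 103 mm high, to be left alone.
- armleft (a joint): Angle of the left arm about its hinge: 0 free (open), grows as it closes, at most 0.11; 0.0056 rad for each 1 mm its point moves in; stiffness 13 N m/rad.
- armright (a joint): The same for the right arm; squeezed, both read nearly the same.
There are look-alikes about, which are no part of the job. What is meant by the light_panel is not pink or purple, and is the smaller of those in its own colour.

How it is judged:
On the way:
1. the tweezers are picked up: both points and the heel are clear of the bench, held by the fingers (height (world z) of each of point_left, point_right, tweezers above 0.015 m and contact force between tweezers and the fingers above 1 N), for 0.2 s.
At the end, for the whole second after the job is handed in: One point is over each cross, within 2.5 mm along the run and 4 mm across it, and 0.5 to 15 mm above the plate, the tweezers still (under 20 mm/s, the arms not moving), squeezed by the robot's fingers and resting on nothing; the other things are within 20 mm of where they stood (((x of point_left in the frame of cross_start between -0.004 and 0.004 m and y of point_left in the frame of cross_start between -0.0025 and 0.0025 m and x of point_right in the frame of cross_spot between -0.004 and 0.004 m and y of point_right in the frame of cross_spot between -0.0025 and 0.0025 m) or (x of point_left in the frame of cross_spot between -0.004 and 0.004 m and y of point_left in the frame of cross_spot between -0.0025 and 0.0025 m and x of point_right in the frame of cross_start between -0.004 and 0.004 m and y of point_right in the frame of cross_start between -0.0025 and 0.0025 m)) and z of point_left in the frame of cross_start between 0.0005 and 0.015 m and z of point_right in the frame of cross_start between 0.0005 and 0.015 m and contact force between tweezers and the fingers above 2 N and contact force between tweezers and light_panel below 0.1 N and linear speed of tweezers below 0.02 m/s and velocity of joint armleft between -0.2 and 0.2 rad/s and velocity of joint armright between -0.2 and 0.2 rad/s and distance of each of spatula, short_tweezers, vial_a, vial_b, sample_jar, media_bottle, tlc_chamber, tube_rack from where it was at the start of the episode below 0.02 m); the arm keeps its last pose, push and grip.
It fails at once if the plate is touched (contact force between tlc_plate and anything else above 0.3 N).
It fails at once if another thing is pushed away or knocked over (distance of any of spatula, short_tweezers, vial_a, vial_b, sample_jar, media_bottle, tlc_chamber, tube_rack from where it was at the start of the episode above 0.02 m or angle between any of spatula, short_tweezers, vial_a, vial_b, sample_jar, media_bottle, tlc_chamber, tube_rack's own z axis and vertical above 0.4 rad).
It also fails if it takes over 40 s, if anything falls off the work surface, if the arm or the gripper's body presses on something with over 40 N, if the wrist force passes 120 N, or if a joint passes its speed limit or range.

## Working session

There is one attempt and no reset: what is moved stays moved. The work goes in short steps, each a Python script; the robot and the scene stay as the last script left them, time stands still between calls to the robot, and variables do not carry over. Pictures are saved under pics/ and viewed, and the job is handed in when it is done.

```bash
mkdir -p pics; cat > h.py <<'E'
import numpy as np, cv2
from scipy.spatial.transform import Rotation as R
from rig import manip
def T_tool():
    T=np.eye(4);T[:3,3]=manip.get_position();T[:3,:3]=R.from_rotvec(manip.get_ee_rot()).as_matrix();return T
def snap(name,fn):
    T=T_tool();c=manip.camera(name)
    c2w=T@np.array(c["mount"]) if name=="wrist" else np.array(c["cam_to_world"])
    np.savez('pics/'+fn+'.npz',img=c["image"],K=[c["fx"],c["fy"],c["cx"],c["cy"]],c2w=c2w)
    cv2.imwrite('pics/'+fn+'.png',c["image"][:,:,::-1])
    return load(fn)
def load(fn):
    d=np.load('pics/'+fn+'.npz');return d['img'],d['K'],d['c2w']
def ray(v,px,z):
    img,K,c=v
    px=np.atleast_2d(px).astype(float)
    d=np.stack([(px[:,0]-K[2])/K[0],(px[:,1]-K[3])/K[1],np.ones(len(px))],1)@c[:3,:3].T
    o=c[:3,3];return o+d*((z-o[2])/d[:,2])[:,None]
def proj(v,P):
    img,K,c=v
    q=(np.atleast_2d(P)-c[:3,3])@c[:3,:3];return np.stack([q[:,0]/q[:,2]*K[0]+K[2],q[:,1]/q[:,2]*K[1]+K[3]],1)
E
python3 - <<'E'
from h import *
for n in("scene","side","wrist"):
    v=snap(n,n+'0');print(n,v[1],v[2].round(3).tolist())
print(manip.get_time(),manip.get_position(),manip.get_ee_rot(),manip.get_width())
E
```

```text
scene [511.03581129 511.03581129 321.71386962 202.16819504] [[0.516, 0.573, -0.637, 1.365], [0.856, -0.347, 0.382, -0.525], [-0.003, -0.743, -0.67, 0.93], [0.0, 0.0, 0.0, 1.0]]
side [361.27657251 361.27657251 315.16398703 193.33991402] [[-0.764, -0.51, 0.395, 0.088], [-0.645, 0.588, -0.487, 0.515], [0.016, -0.627, -0.779, 0.915], [0.0, 0.0, 0.0, 1.0]]
wrist [298.9091205  298.9091205  320.07803762 201.99041282] [[0.419, -0.877, -0.237, 0.321], [-0.908, -0.405, -0.107, -0.539], [-0.002, 0.26, -0.965, 0.373], [0.0, 0.0, 0.0, 1.0]]
0.15 [ 0.2614308  -0.56725491  0.25271539] [ 1.98290288  0.43614518 -1.98336358] 0.08525909002897927
```

View pics/scene0.png

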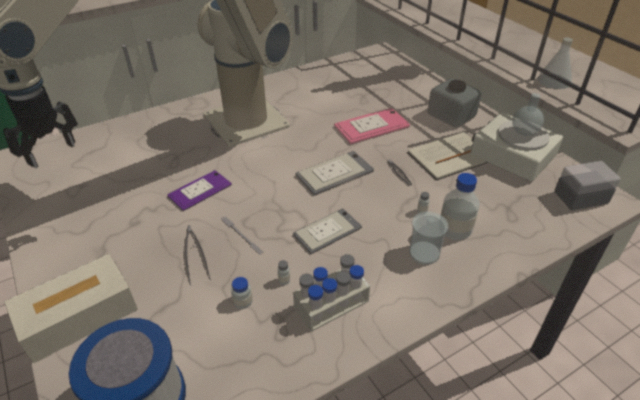

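View pics/side0.png

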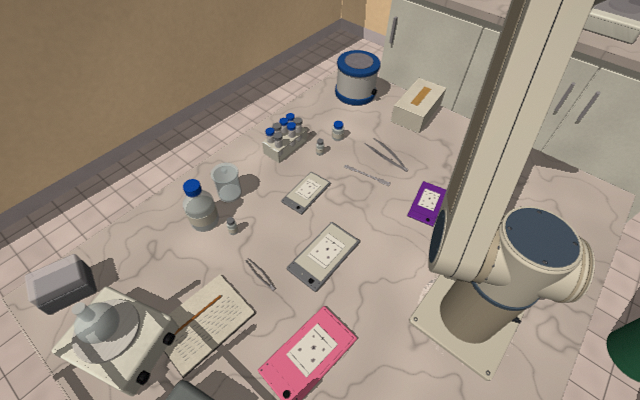

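View pics/wrist0.png

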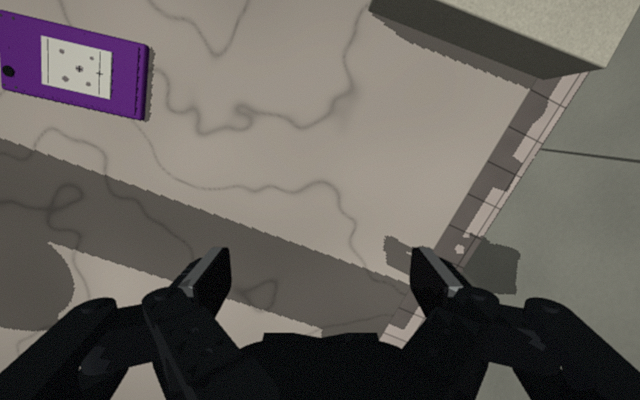

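Panel candidates in the scene view are purple (200,188), pink (372,125), large grey (335,172) and small grey (328,230). By the description it is the small grey one. The long pointed tweezers are the open V at (195,255). The short tweezers are at (398,172) and the spatula at (242,235), so neither of those. Next I'll check rough positions and sizes.

```bash
python3 - <<'E'
from h import *
s=load('scene0');d=load('side0')
print('scene tweez heel/points',ray(s,[[190,228],[188,282],[208,278]],0.006).round(3).tolist())
print('side  tweez',ray(d,[[371,140],[407,170],[366,146],[403,150]],0.006).round(3).tolist())
for nm,p in (('small',[[292,234],[340,209],[361,228],[312,251]]),('large',[[295,177],[352,152],[373,170],[315,193]])):
    P=ray(s,p,0.012);print(nm,P.round(3).tolist(),[np.linalg.norm(P[i]-P[(i+1)%4]).round(3) for i in range(4)])
print('spatula',ray(s,[[222,217],[262,252]],0.003).round(3).tolist())
print('vials',ray(s,[[241,305],[284,284],[343,320],[300,312]],0).round(3).tolist())
a=cv2.resize(s[0][190:300,130:380],None,fx=3.2,fy=3.2,interpolation=cv2.INTER_CUBIC);cv2.imwrite('pics/c1.png',a[:,:,::-1])
b=cv2.resize(d[0][100:220,260:460],None,fx=4,fy=4,interpolation=cv2.INTER_CUBIC);cv2.imwrite('pics/c2.png',b[:,:,::-1])
E
```

```text
scene tweez heel/points [[0.396, -0.338, 0.006], [0.562, -0.404, 0.006], [0.574, -0.36, 0.006]]
side  tweez [[0.557, -0.381, 0.006], [0.378, -0.338, 0.006], [0.552, -0.343, 0.006], [0.44, -0.413, 0.006]]
small [[0.555, -0.127, 0.012], [0.54, 0.025, 0.012], [0.628, 0.033, 0.012], [0.631, -0.114, 0.012]] [np.float64(0.154), np.float64(0.088), np.float64(0.146), np.float64(0.077)]
large [[0.361, -0.012, 0.012], [0.346, 0.192, 0.012], [0.45, 0.196, 0.012], [0.45, 0.002, 0.012]] [np.float64(0.205), np.float64(0.104), np.float64(0.194), np.float64(0.09)]
spatula [[0.397, -0.251, 0.003], [0.564, -0.216, 0.003]]
vials [[0.68, -0.325, 0.0], [0.677, -0.215, 0.0], [0.831, -0.152, 0.0], [0.764, -0.222, -0.0]]
```

View pics/c1.png

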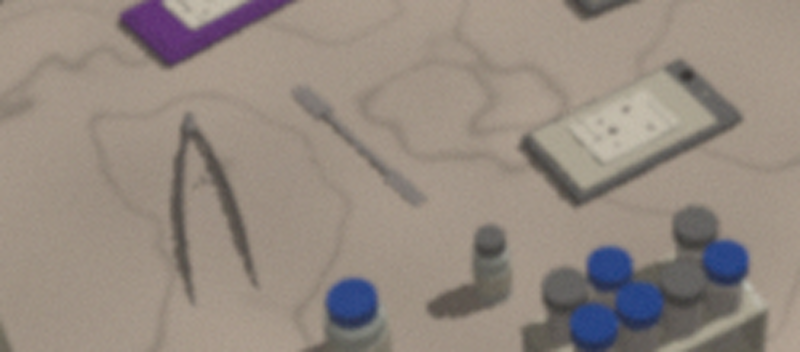

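View pics/c2.png

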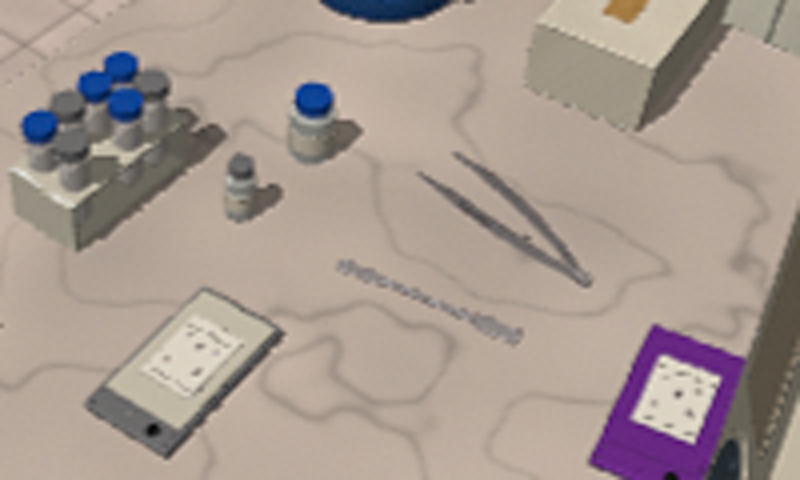

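```bash
cat >> h.py <<'E'
def ori(yaw):
    # tool x down, camera side (+radial) toward yaw
    R0=R.from_rotvec([1.98290288,0.43614518,-1.98336358]).as_matrix()
    c=R0  # find axis of camera side
    return ORI(yaw)
def ORI(yaw,half=False):
    f=np.array([np.cos(yaw),np.sin(yaw),0]);x=np.array([0,0,-1.])
    z=f*CS; y=np.cross(z,x)
    return R.from_matrix(np.stack([x,y,z],1)).as_rotvec()
CS=1
E
python3 - <<'E'
from h import *
M=R.from_rotvec(manip.get_ee_rot()).as_matrix();print(M.round(3)); 
E
```

```text
[[-0.     0.419 -0.908]
 [ 0.001 -0.908 -0.419]
 [-1.    -0.001 -0.   ]]
```

```bash
sed -i 's/^CS=1/CS=-1/; /^def ori(/,/return ORI(yaw)$/d' h.py
python3 - <<'E'
from h import *
p=[0.425,-0.35,0.15];o=ORI(np.deg2rad(-13))
print(manip.solve_ik(p,o), manip.solve_ik([0.515,-0.05,0.03],ORI(-0.05)))
manip.move_to(p,o);print(manip.get_time(),manip.get_position(),manip.get_joint_positions())
snap('wrist','w1')
E
```

```text
[-7.10540118e-01  4.59307705e-01  1.86449999e+00 -4.44089210e-16
  8.17784956e-01  1.08714901e+00] [-1.19784731e-01  6.37250959e-01  1.96562571e+00  4.44089210e-16
  5.38715982e-01  1.50101160e+00]
1.2667 [ 0.42517632 -0.35068848  0.1503252 ] [-7.11184972e-01  4.59206483e-01  1.86360510e+00 -2.53163320e-04
  8.17921620e-01  1.08595500e+00]
```

View pics/w1.png

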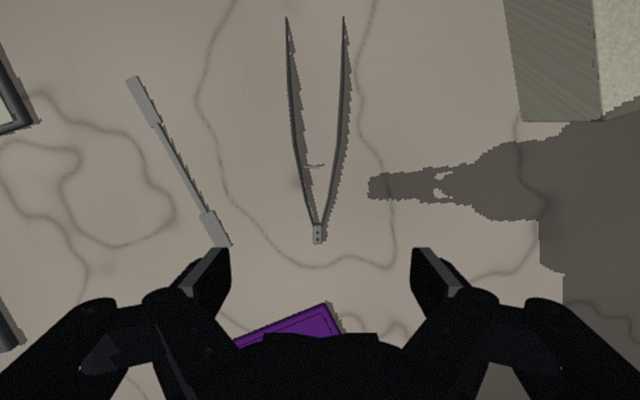

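```bash
python3 - <<'E'
from h import *
v=load('w1')
a=cv2.resize(v[0][5:255,250:390],None,fx=2.4,fy=2.4,interpolation=cv2.INTER_CUBIC);cv2.imwrite('pics/c3.png',a[:,:,::-1])
for z in(0,0.004,0.008):
    P=ray(v,[[287,17],[344,17],[318,243]],z);m=(P[0]+P[1])/2;d=m-P[2]
    print(z,P.round(4).tolist(),'gap',np.linalg.norm(P[0]-P[1]),'len',np.linalg.norm(d),np.rad2deg(np.arctan2(d[1],d[0])))
E
```

```text
0 [[0.5739, -0.3572, 0.0], [0.5636, -0.4019, 0.0], [0.3778, -0.3373, 0.0]] gap 0.04585591507123604 len 0.19553887008995993 -12.471562141761249
0.004 [[0.5726, -0.3573, 0.004], [0.5625, -0.4013, 0.004], [0.3794, -0.3377, 0.004]] gap 0.045178854534060994 len 0.19265174740979898 -12.47156214176124
0.008 [[0.5714, -0.3574, 0.008], [0.5614, -0.4008, 0.008], [0.3811, -0.3381, 0.008]] gap 0.04450179399688601 len 0.18976462472963793 -12.47156214176124
```

View pics/c3.png

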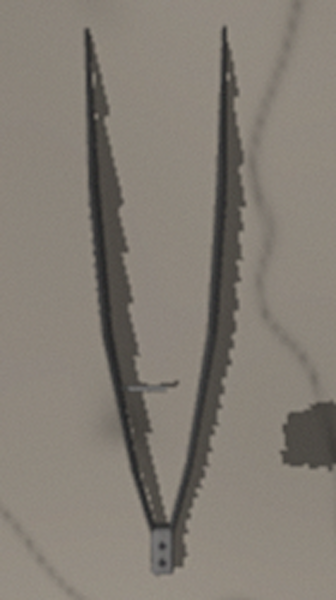

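```bash
python3 - <<'E'
from h import *
v=load('w1');M=manip.camera('wrist')['mount'];M=np.array(M);print(M.round(4).tolist())
vv=(v[0],v[1],M)
for x in (0,0.009,0.015,0.022,0.028,0.035):
    print(x,proj(vv,[[x,y,z] for y in(-.0426,.0426) for z in(-.011,.011)]).round(0).tolist())
a=cv2.resize(v[0][235:330,140:260],None,fx=5,fy=5);cv2.imwrite('pics/c4.png',a[:,:,::-1])
E
```

```text
[[0.0006, -0.2609, 0.9654, -0.1205], [1.0, 0.0002, -0.0006, -0.0003], [-0.0, 0.9654, 0.2609, -0.0653], [0.0, 0.0, 0.0, 1.0]]
0 [[223.0, 250.0], [228.0, 295.0], [419.0, 250.0], [414.0, 295.0]]
0.009 [[230.0, 242.0], [233.0, 284.0], [412.0, 242.0], [409.0, 284.0]]
0.015 [[233.0, 237.0], [236.0, 278.0], [409.0, 237.0], [405.0, 278.0]]
0.022 [[237.0, 232.0], [240.0, 271.0], [405.0, 232.0], [402.0, 271.0]]
0.028 [[240.0, 228.0], [243.0, 266.0], [402.0, 228.0], [399.0, 266.0]]
0.035 [[243.0, 224.0], [246.0, 260.0], [398.0, 224.0], [396.0, 260.0]]
```

View pics/c4.png

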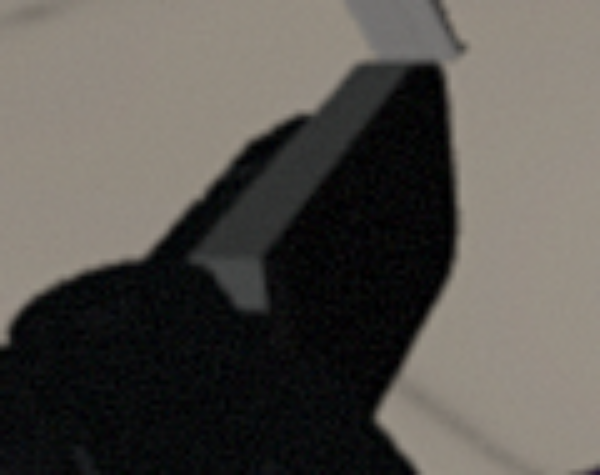

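```bash
python3 - <<'E'
from h import *
o=ORI(np.deg2rad(-12.47));x,y=0.4949,-0.3633
manip.command_gripper(0.056,30)
manip.move_to([x,y,0.08],o)
print(manip.get_width(),manip.get_position())
manip.servo_line([x,y,0.023],o,rate=0.08)
print(manip.get_position(),manip.get_contact_force())
snap('wrist','w2')
print(manip.get_time())
E
```

```text
0.056149222723971944 [ 0.49453365 -0.36272568  0.079078  ]
[ 0.49509006 -0.36343696  0.02307692] [ 0.54717736 -0.13234906  0.1304072 ]
3.175
```

View pics/w2.png

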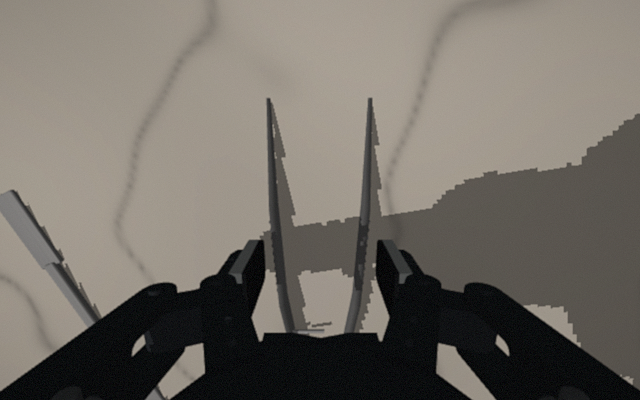

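The arms sit centred between the pads, with the points at (268,99) and (369,99). Next I'll close to a light squeeze, check it, then lift.

```bash
python3 - <<'E'
from h import *
manip.command_gripper(0.034,30)
print(manip.get_width(),manip.get_position(),manip.get_contact_force())
p=manip.get_position()
manip.servo_line([0.495,-0.3633,0.06],rate=0.08)
manip.hold(0.3)
print(manip.get_width(),manip.get_position(),manip.get_contact_force(),manip.get_torque())
snap('wrist','w3');print(manip.get_time())
E
```

```text
0.03385318711423889 [ 0.49563653 -0.36389168  0.02415293] [-0.65074641  0.87039442  5.10013831]
0.03383648940000781 [ 0.49476203 -0.36310461  0.05950384] [0.05012262 0.16562107 0.16684873] [-0.03210571  0.05303101  0.03485388]
4.4833
```

View pics/w3.png

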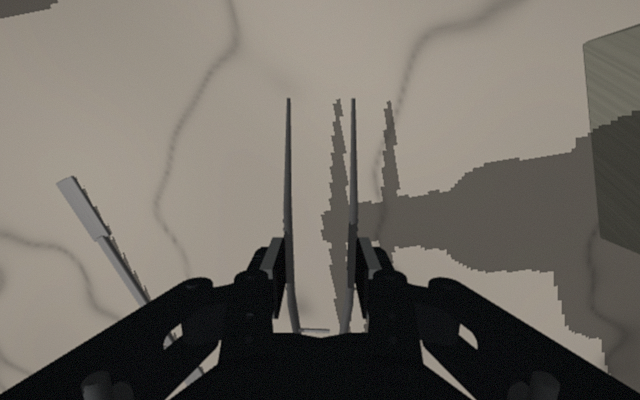

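```bash
python3 - <<'E'
from h import *
manip.servo_line([0.495,-0.3633,0.12],rate=0.2)
manip.move_to([0.50,-0.055,0.11],ORI(-0.05))
manip.hold(0.2)
print(manip.get_position(),manip.get_time())
v=snap('wrist','w4')
cv2.imwrite('pics/c5.png',cv2.resize(v[0][0:260,180:500],None,fx=2.3,fy=2.3,interpolation=cv2.INTER_CUBIC)[:,:,::-1])
E
```

```text
[ 0.50033886 -0.0560656   0.1100101 ] 6.3083
```

View pics/w4.png

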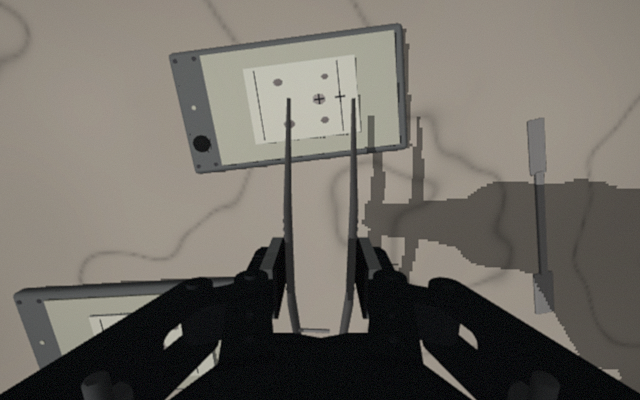

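View pics/c5.png

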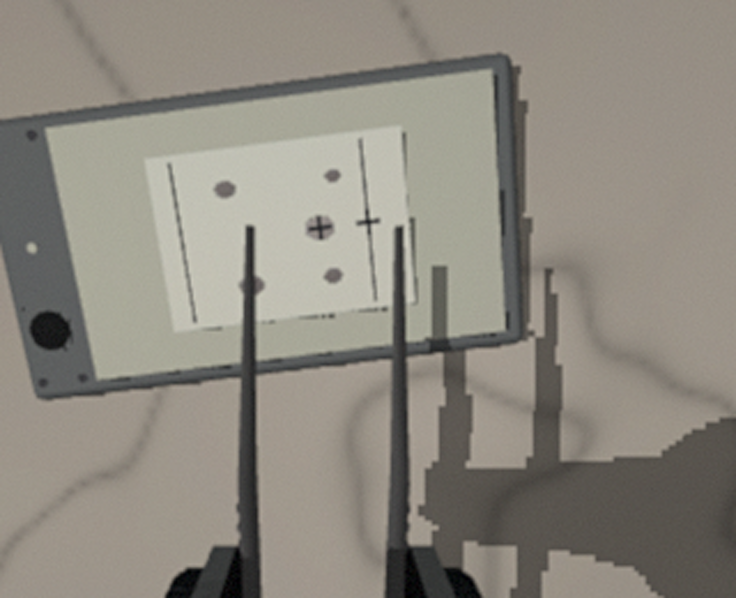

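The crosses are at (340.0,96.5) for the start and (319.1,99.1) for the spot, and the points are at (289,99) and (353,99). I'll refine these at sub-pixel level and check them against the plate size.

```bash
python3 - <<'E'
from h import *
v=load('w4');f=lambda a:np.array(a)/2.3+np.array([180,0])
cr=ray(v,f([[368,222],[320,228]]),0.014);print('cross',cr.round(4).tolist())
d=cr[1]-cr[0];print('dist',np.linalg.norm(d),'dir',np.rad2deg(np.arctan2(d[1],d[0])))
pc=ray(v,f([[145,159],[403,127],[417,302],[175,332]]),0.014)
print('plate',pc.round(4).tolist(),[np.linalg.norm(pc[i]-pc[(i+1)%4]).round(4) for i in range(4)])
for i,j in((1,0),(2,3)):
    e=pc[j]-pc[i];print('edge dir',np.rad2deg(np.arctan2(e[1],e[0])))
c=f([[368,222],[320,228]]).mean(0).astype(int)
a=v[0][c[1]-25:c[1]+25,c[0]-35:c[0]+35];cv2.imwrite('pics/c6.png',cv2.resize(a,None,fx=11,fy=11,interpolation=cv2.INTER_NEAREST)[:,:,::-1]);print(c)
pl=ray(v,f([[0,122],[507,55],[525,340],[40,397]]),0.012)
print('panel',[np.linalg.norm(pl[i]-pl[(i+1)%4]).round(4) for i in range(4)])
E
```

```text
cross [[0.5813, -0.0734, 0.014], [0.5804, -0.059, 0.014]]
dist 0.01440156253336782 dir 93.790139811511
plate [[0.602, -0.0091, 0.014], [0.6067, -0.0843, 0.014], [0.5574, -0.0876, 0.014], [0.5522, -0.0125, 0.014]] [np.float64(0.0754), np.float64(0.0494), np.float64(0.0753), np.float64(0.05)]
edge dir 93.52539525167143
edge dir 93.9496151346354
[329  97]
panel [np.float64(0.147), np.float64(0.0806), np.float64(0.1553), np.float64(0.0806)]
```

View pics/c6.png

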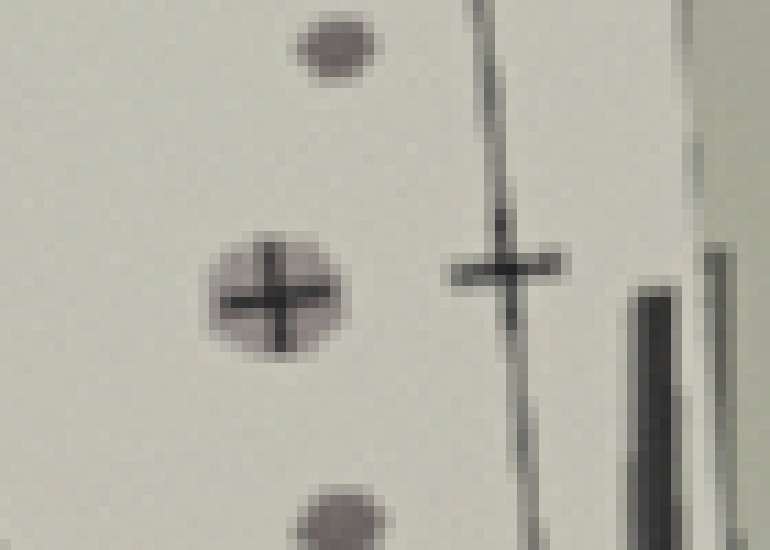

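```bash
python3 - <<'E'
from h import *
manip.command_gripper(0.0254,35)
print(manip.get_width())
a=np.deg2rad(3.7);o=ORI(a)
manip.servo_line([0.506,-0.071,0.07],o,rate=0.06)
manip.hold(0.3)
print(manip.get_position(),manip.get_width(),manip.get_time())
v=snap('wrist','w5');snap('side','s5')
cv2.imwrite('pics/c7.png',cv2.resize(v[0][50:250,220:420],None,fx=3,fy=3,interpolation=cv2.INTER_CUBIC)[:,:,::-1])
E
```

```text
0.025637912355967497
[ 0.50614514 -0.07093912  0.07028093] 0.02566512626417244 7.7833
```

View pics/c7.png

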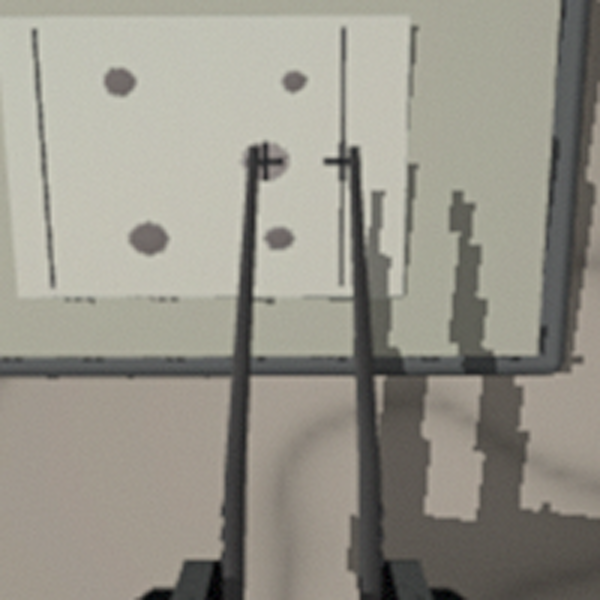

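```bash
cat >> h.py <<'E'
M=np.array([[0.0006,-0.2609,0.9654,-0.1205],[1.0,0.0002,-0.0006,-0.0003],[0,0.9654,0.2609,-0.0653],[0,0,0,1]])
E
python3 - <<'E'
from h import *
v=load('w5');g=lambda a:(np.array(a,float)+.5)/3-.5+np.array([220,50])
cr=ray(v,g([[343,161],[265,160.5]]),0.014);print('cross start,spot',cr.round(4).tolist(),np.linalg.norm(cr[0]-cr[1]),np.rad2deg(np.arctan2(*(cr[1]-cr[0])[[1,0]])))
tp=g([[252,147],[354,147]]);print(tp)
for z in (0.044,0.046,0.048,0.05):
    P=ray(v,tp,z);print(z,P.round(4).tolist(),'gap',np.linalg.norm(P[0]-P[1]).round(4))
q=np.c_[(tp[:,0]-v[1][2])/v[1][0],(tp[:,1]-v[1][3])/v[1][1],np.ones(2)]@M[:3,:3].T
for i in range(2):
    s=(-0.075-M[2,3])/q[i,2];print('tool tip at z=-75mm:',(M[:3,3]+s*q[i]).round(4))
E
```

```text
cross start,spot [[0.5817, -0.0733, 0.014], [0.5808, -0.0587, 0.014]] 0.014630148805609353 93.35729196963418
[[303.66666667  98.66666667]
 [337.66666667  98.66666667]]
0.044 [[0.5811, -0.0579, 0.044], [0.5821, -0.0736, 0.044]] gap 0.0158
0.046 [[0.5809, -0.058, 0.046], [0.5819, -0.0735, 0.046]] gap 0.0156
0.048 [[0.5808, -0.0581, 0.048], [0.5818, -0.0734, 0.048]] gap 0.0154
0.05 [[0.5807, -0.0582, 0.05], [0.5816, -0.0733, 0.05]] gap 0.0152
tool tip at z=-75mm: [ 0.0201 -0.0077 -0.075 ]
tool tip at z=-75mm: [ 0.0201  0.0075 -0.075 ]
```

View pics/s5.png

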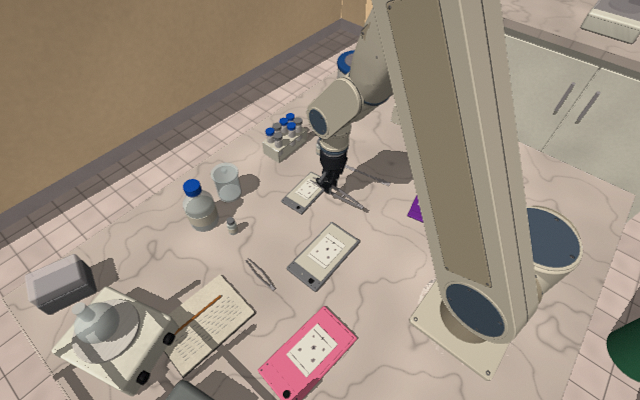

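```bash
python3 - <<'E'
from h import *
o=ORI(np.deg2rad(3.5))
manip.command_gripper(0.0248,35)
manip.servo_line([0.506,-0.0712,0.0455],o,rate=0.03)
manip.hold(0.4)
print(manip.get_position(),manip.get_width(),manip.get_contact_force(),manip.get_time())
v=snap('wrist','w6');snap('scene','sc6')
cv2.imwrite('pics/c8.png',cv2.resize(v[0][50:200,240:400],None,fx=4,fy=4,interpolation=cv2.INTER_CUBIC)[:,:,::-1])
s=load('sc6');cv2.imwrite('pics/c9.png',cv2.resize(s[0][150:270,200:400],None,fx=4,fy=4,interpolation=cv2.INTER_CUBIC)[:,:,::-1])
E
```

```text
[ 0.50602814 -0.07119309  0.04558666] 0.024951785415073386 [ 0.06875127 -0.41783878 -0.62011664] 9.4667
```

View pics/c8.png

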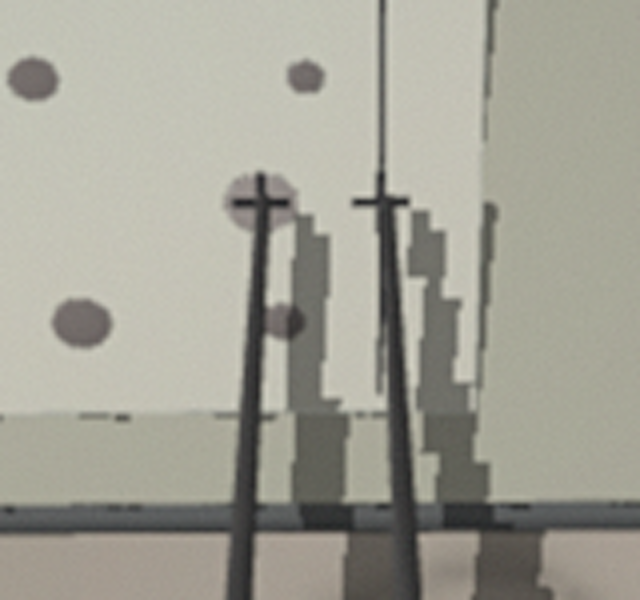

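View pics/c9.png

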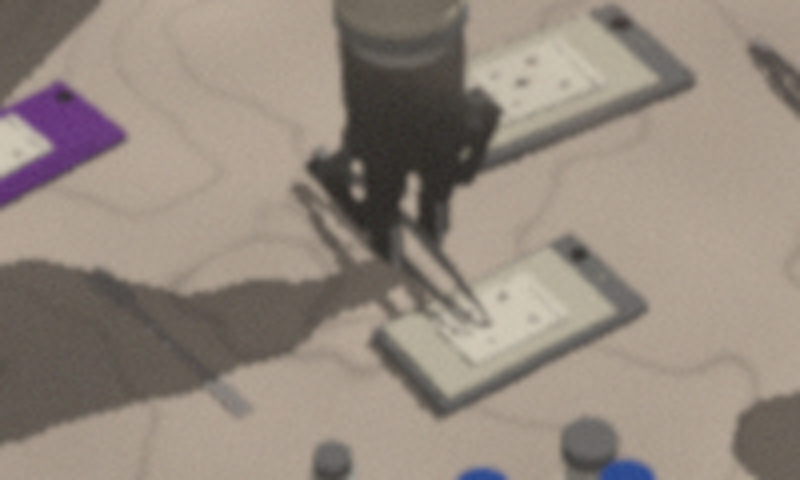

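```bash
python3 - <<'E'
from h import *
v=load('w6')
a=v[0][85:125,290:350];cv2.imwrite('pics/c10.png',cv2.resize(a,None,fx=12,fy=12,interpolation=cv2.INTER_NEAREST)[:,:,::-1])
E
```

```text
(no output)
```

View pics/c10.png

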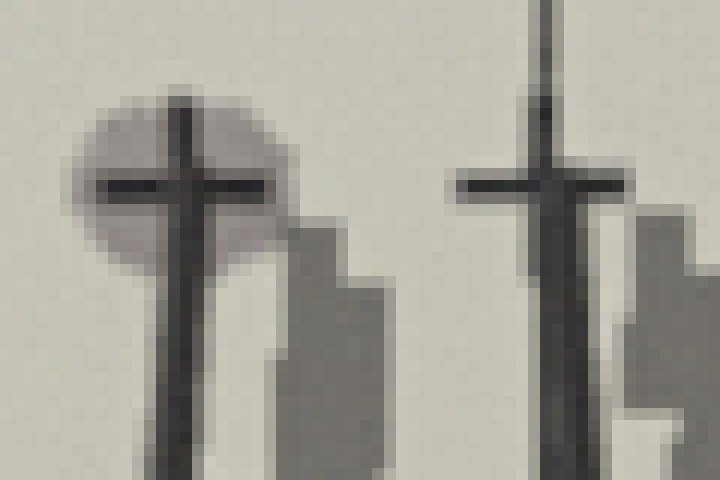

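```bash
python3 - <<'E'
from h import *
v=load('w6')
cr=ray(v,[[335,100],[304.5,100]],0.014);dy=(cr[1]-cr[0]);L=np.linalg.norm(dy);dy/=L;dx=np.array([dy[1],-dy[0],0]);print('run',L,np.rad2deg(np.arctan2(dy[1],dy[0])))
for zt in(0.0225,0.0255):
    P=ray(v,[[305.0,98.7],[335.75,98.7]],zt)
    print(zt,'gap',np.linalg.norm(P[0]-P[1]),'left-spot xy mm',(1e3*(P[0]-cr[1])@np.c_[dx,dy]).round(2),'right-start',(1e3*(P[1]-cr[0])@np.c_[dx,dy]).round(2))
E
```

```text
run 0.014723360683339157 93.50017229255046
0.0225 gap 0.013999620458569775 left-spot xy mm [ 0.01 -0.66] right-start [0.01 0.06]
0.0255 gap 0.01370722570981753 left-spot xy mm [-0.2  -0.81] right-start [-0.2   0.21]
```

```bash
python3 - <<'E'
from h import *
manip.command_gripper(0.0252,35)
manip.servo_line([0.506,-0.0709,0.0448],ORI(np.deg2rad(3.5)),rate=0.02)
manip.hold(0.5)
print(manip.get_position(),manip.get_width(),manip.get_contact_force(),np.abs(manip.get_joint_vel()).max(),manip.get_time())
v=snap('wrist','w7');s=snap('scene','sc7')
a=v[0][85:125,290:350];b=s[0][215:245,295:355]
cv2.imwrite('pics/c11.png',np.vstack([cv2.resize(a,(720,480)if 0 else (480,320),interpolation=0),cv2.resize(b,(480,240),interpolation=0)])[:,:,::-1])
P=ray(v,[[305,98.7],[335.75,98.7]],0.025)
for dz in(-.005,0,.005): print(dz,((proj(s,P+[0,0,dz])-[295,215]+.5)*8+[0,320]).round(0).tolist())
E
```

```text
[ 0.50602609 -0.07090894  0.04482202] 0.02544577827942076 [-0.23685584  0.76276175  0.02070823] 0.0014081570328478153 10.5333
-0.005 [[208.0, 426.0], [172.0, 444.0]]
0 [[208.0, 415.0], [172.0, 433.0]]
0.005 [[208.0, 404.0], [172.0, 421.0]]
```

View pics/c11.png

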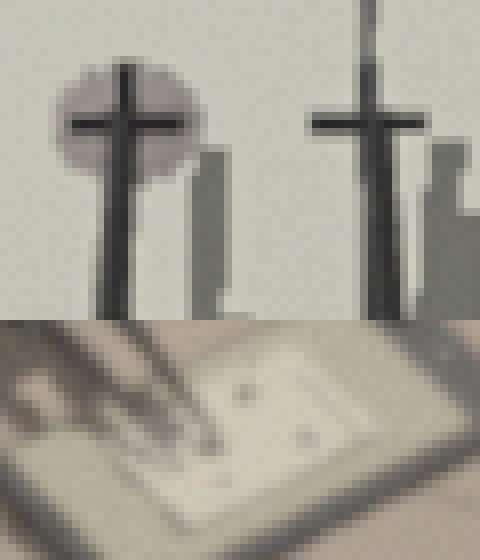

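```bash
python3 - <<'E'
from h import *
v=load('w7')
cr=ray(v,[[335.5,100],[305.4,100]],0.014);dy=(cr[1]-cr[0]);L=np.linalg.norm(dy);dy/=L;dx=np.array([dy[1],-dy[0],0])
P=ray(v,[[304.9,98.9],[336.1,98.9]],0.0235)
print(L,np.linalg.norm(P[0]-P[1]),(1e3*(P[0]-cr[1])@np.c_[dx,dy]).round(2),(1e3*(P[1]-cr[0])@np.c_[dx,dy]).round(2))
manip.sign_off();print(manip.get_time())
E
```

```text
0.014456668477620617 0.014031745591111552 [-0.15 -0.23] [-0.15  0.2 ]
the job is handed in; nothing more can be done
the job is handed in; nothing more can be done
```

I picked up the long pointed tweezers and squeezed them to the run of the middle spot. I handed the job in with them still held squeezed over the small grey panel's plate, at about 10.5 s of the 40 s allowed. No verdict was reported.

| Last check (wrist image) | Measured |
|---|---|
| Run between the crosses | about 14.5 mm |
| Gap between the points | about 14.0 mm |
| Left point from the spot cross | 0.2 mm along the run, 0.2 mm across |
| Right point from the start cross | 0.2 mm along the run, 0.2 mm across |
| Underside of the points above the plate | about 7 mm, inferred from the grasp height |
| Outside force on the tool | under 1 N |
| Arm joint speed | about 0.001 rad/s |

- **Height:** this is the least certain number. The scene camera agreed with it for the right point, but the left point blended into the dark spot there and could not be checked separately.
- **Gap:** readings of the run ranged from 14.4 to 14.7 mm between views, so the true error in the gap is a few tenths of a millimetre, against the 2.5 mm allowed at each point.
- **Bench contact:** while the fingers closed on the tweezers at the bench, the force reading rose briefly to about 5 N upward. I don't know the cause; it was gone after the lift.
- **Other things:** I saw nothing moved in the views I took, but I did not measure their positions again at the end.

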